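Index the bowl carver's turntable and set its brake

ROBOT

A 6-joint arm with a two-finger parallel gripper is mounted at the origin on the work surface. World frame = base frame: x ahead of the robot, y to its left, z up, the work surface at z = 0. Lengths are in m, angles in rad, forces in N, time in s.
With the tool pointing down it reaches from about 0.4 to 0.825 m from the base axis. Payload 7 kg.
Tool frame: the origin (TCP) lies midway between the tips of the shut fingers; the grasp point (between the pads) lies 19 mm behind it; z points along the fingers, y is the line along which they close (so a half turn about z gives the same grasp; the last joint's range is limited). The gripper opens to 88 mm and grips with 3 to 60 N. Pads are 19 mm wide; open, the fingers measure 130 mm over their backs; the gripper's body (78 mm by 193 mm) begins 47 mm behind the grasp point.
Start: joints at [1.512, 0.359, 0.012, 0, -1.224, -0.288], TCP at [0.229, 0.635, 0.193] pointing down, gripper open.
Joint ranges: [-3.07, 3.07], [-1.43, 2.12], [-1.02, 1.25], [-3.03, 1.67], [-3.05, -0], [-3.03, 3.03]. Speed limits (rad/s): [2.39, 2.39, 3.01, 3.14, 3.14, 3.14].

INTERFACE

Orientations are given as [roll, pitch, yaw] about the fixed x, y, z axes, in that order (R = Rz(yaw) Ry(pitch) Rx(roll)).
In Python, from station import get_state, grab_frame, calibration, job_done, boxes_of, regions_of, spot_point gives the robot as it stands. The module is installed in compiled form; this text tells all that it offers.
- The arm moves only by the tool arm_command, never from a script. Its argument "commands" is a list of rows, each an object of numbers: "tx", "ty", "tz": the shift along the tool's x, y, z each as a share of 25 cm, from -1 to 1; "twist": the turn about the tool's z as a share of 180 degrees, from -1 to 1. A call has exactly 8 rows; each row is the pose to reach, as a shift and turn from the pose commanded when the call began, along the tool's axes at that moment, turning the shorter way round; what a row does not reach only later rows make up. A row lasts 1/12 s, in which the tool goes at most 41.7 mm and 7.16 degrees, less where a joint would pass 70% of its speed; a pose out of reach is approached as far as the arm can. A call with a number of a shift or a turn outside -1 to 1 is refused whole. A call with a gripper value outside its range is refused whole. "claw" is the opening, from 0 (shut) to 1 (fully open), set as the call begins (left out, the last holds). The fingers move at their own pace and stop on an object; "grip_force" is the grip in N (left out, the last holds). Time passes only in rows, so rows that repeat a pose let the fingers close, or fill a call up. It gives the time, the measured TCP pose, the force, the opening and the grip force at its end, in the units of the state.
- get_state(): the state, without advancing time (a new reading comes with each control period).
- grab_frame(name): name is "side" or "top" or "wrist"; returns the picture (480x640x3 uint8, red, green, blue); there is no depth.
- calibration(name): a dict with "camera_matrix" (3x3 intrinsics, pixels), "k1" (the pictures are not rectified: a ray, as slopes to the right and down, at radius r is drawn at 1 + k1 r^2 times it, then the intrinsics apply), "extrinsics" (4x4, takes a point from camera to world coordinates). Camera axes: x right, y down, z forward; pixel columns grow to the right and rows downward; lengths in m; the calibration is good to about 2 mm. A picture is of the moment at which its call begins: read the wrist's pose just before it. calibration takes no time and is no camera call; for the wrist camera it gives the pose at the moment of the call.
- job_done(): hands the job in; it is judged then, once.
Trained networks look in the newest picture that a camera, given by its name, has taken for a name from the list of things; names that differ only in an ending like _2 or _b are one class to them, and where a whole thing is asked for, a point or a joint stands for the part that bears it (a point fixed in the world has none). Each returns a list of dicts, best first, with "score" (0 to 1); they miss things now and then, are a little off and sometimes report something else, mostly with a low value. They report only what shows in the picture. A call takes as long as a camera call.
- boxes_of(query, camera): "rect" ([left, top, right, bottom] in pixels, round what is visible of it).
- regions_of(query, camera): "region" (480x640 bool, what is visible of it) and "rect" ([left, top, right, bottom] in pixels, round what is visible of it).
- spot_point(query, camera): "uv" ([column, row] in pixels: a listed point, or the origin of a listed thing).
The state is a dict: "t": time; "q": joint angles; "qd": joint speeds; "joint_efforts": joint torques, N m; "eef_pos": TCP position; "ee_rot": TCP orientation; "force": force on the tool from outside, world axes, zero at the start; "moment": the same for the moment, N m; "width": finger opening in m; "gripper_force": force on a finger pad.
Only numpy, scipy, OpenCV 4.12 (cv2) and the standard library are available. Lean on these libraries where they do the work, as an engineer would, in place of code of your own. Each camera call takes 0.05 s, during which the arm holds its last target. There are 200 camera calls.

TASK

Turn the carving turntable by pushing one of its spokes with a fingertip until the tip of its arrow-headed pointer spoke stands straight above the round stud (not the square one). Then push the brake lever round, fully home against its stop pin, so the turntable is set for carving. The bowl must ride along untouched: pick nothing up, and leave the tins, chisel and wedge where they are.

Things in the scene. Friction and masses are not known exactly. Their poses are not given: they have to be found in the camera images.
- board: plywood base board of the carving stand, 360 (x) x 500 (y) x 18 mm, fixed to the table. Origin at table height exactly below the turntable's axis; the board reaches 180 mm to either side of it in x, 165 mm in +y and 335 mm in -y. The brake is on its -y side. Its z points up. A steel stop pin 12 mm thick stands up to 63 mm high at (-85, -186) mm in its frame, beside the brake lever's home position
- turntable (a joint): angle of the turntable about its vertical axis (rad), counter-clockwise from above is positive; at 0 the pointer points along the board's +x. It turns freely either way against light friction (0.22 N m: about 2 N at a spoke) and stays where it is left
- turntable_axis (a point): point on the turntable's axis at spoke height, 54 mm above the table. The turntable is a wooden disc 160 mm across, its top 66 mm above the table, with four level spokes 90 degrees apart: the pointer and three grip spokes. Spoke centre lines are 54 mm above the table, with at least 27 mm of free height from the board up to their undersides (15 mm over the studs)
- spoke_grip (a point): middle of the wooden grip of the spoke that points directly away from the pointer, 121 mm from the axis, 54 mm above the table. Three of the spokes (at 90, 180 and 270 degrees from the pointer) are alike: plain round wooden grips, 18 mm thick, from 102 to 140 mm from the axis, on 12 mm steel rods
- pointer_tip (a point): sharp tip of the steel pointer spoke (12 mm rod ending in a cone that starts 32 mm wide at 118 mm from the axis and narrows to the tip), 150 mm from the axis, 54 mm above the table
- round_stud: round steel stud 26 mm across and 12 mm high, fixed to the board; origin at the centre of its underside (18 mm above the table), on the circle below the pointer's tip
- square_stud: square steel stud 36 x 36 x 12 mm, fixed likewise on the other side of the same circle: not the target
- brake (a joint): angle of the brake lever (rad): 0 fully released, 1.4 fully home against the stop pin. It grows as the lever turns clockwise seen from above, about a vertical axis, against light friction (0.14 N m: about 2 N near its end), and stays where it is left
- brake_pivot (a point): point on the brake lever's vertical pivot, at lever height, 54 mm above the table
- brake_tip (a point): centre of the round wooden end knob (20 mm across, 41 to 67 mm above the table) of the brake lever, 95 mm from the pivot; the lever's bar is steel, 14 mm wide and 12 mm thick, its centre line 54 mm above the table. Released it points to the board's -y side; home it points along the board's -x
- bowl: wooden bowl, 120 mm across the rim, 40 mm high, standing loose on the disc between three short pins (rim 106 mm above the table); origin at the centre of its underside. Turns with the disc; not to be touched
- wax_tin_small: small closed wood-wax tin, 60 mm across, 45 mm high, standing on the board; not part of the work
- wedge: loose wooden wedge block 80 x 30 x 22 mm lying on the board; not part of the work
- chisel: small carving chisel with a wooden handle, 170 mm long, lying on the board; not part of the work
- wax_tin_a: closed wood-wax tin, 90 mm across, 75 mm high, on the table left of the board; not part of the work
- wax_tin_b: closed wood-wax tin, 90 mm across, 75 mm high, on the table left of the board; not part of the work

How it is judged:
On the way, in this order (a step that is already met when the one before it is completed fails the run):
1. the pointer's tip stands above the round stud while the brake is still released (horizontal distance between pointer_tip and round_stud below 0.012 m and value of joint brake below 0.6 rad), for 0.2 s.
2. the brake lever is fully home and the pointer is still above the round stud (horizontal distance between pointer_tip and round_stud below 0.012 m and value of joint brake above 1.31 rad), for 0.2 s.
At the end, for the whole second after the job is handed in: The pointer's tip is within 12 mm (horizontally) of the round stud's centre, the brake lever is within 0.09 rad (5 degrees) of its home stop, and the bowl stands upright in its place on the disc (all of step 2 and z of bowl in the frame of board below 0.071 m and horizontal distance between bowl and turntable_axis below 0.01 m and angle between bowl's own z axis and vertical below 0.1 rad); the robot touches nothing.
It fails at once if the bowl was touched by the robot (contact force between any of the fingers, the arm and bowl above 1 N).
It fails at once if the bowl was lifted, tipped or carried off its place (z of bowl in the frame of board above 0.078 m or horizontal distance between bowl and turntable_axis above 0.015 m or angle between bowl's own z axis and vertical above 0.25 rad).
It fails at once if a tin, the chisel or the wedge was shifted more than 25 mm or picked up (distance of any of wax_tin_small, wedge, chisel, wax_tin_a, wax_tin_b from where it was at the start of the episode above 0.025 m).
It also fails if it takes over 58 s, if anything falls off the work surface, if the arm or the gripper's body presses on something with over 40 N, if the wrist force passes 120 N, or if a joint passes its speed limit or range.

## Working session

There is one attempt and no reset: what is moved stays moved. The work goes in short steps, Python scripts to look and compute and a tool call to move; the robot and the scene stay as the last step left them, time stands still between calls to the robot, and variables do not carry over. Pictures are saved under pics/ and viewed, at most 10 in all, crops included, and the job is handed in when it is done.

Besides the shell and the picture viewer there is one more tool, called after "Emit:" as name(argument=value, ...), one argument or row to a line, values as JSON. arm_command: Moves the arm, as the interface text tells. Shift numbers are shares of 25 cm and turn numbers shares of 180 degrees, none past 1 either way. Its arguments: {"type":"object","properties":{"commands":{"type":"array"},"claw":{"type":"number"},"grip_force":{"type":"number"}},"required":["commands"]}

```bash
mkdir -p pics; cat > h.py <<'E'
import numpy as np, cv2
from station import *
def ray(cam,uv,z,C=None):
    C=C or calibration(cam); K=np.array(C["camera_matrix"]);k=C["k1"];T=np.array(C["extrinsics"])
    d=np.linalg.solve(K,[uv[0],uv[1],1])[:2]; s=d.copy()
    for _ in range(30): s=d/(1+k*(s@s))
    v=T[:3,:3]@np.array([s[0],s[1],1]); o=T[:3,3]
    return o+v*(z-o[2])/v[2]
def proj(cam,p,C=None):
    C=C or calibration(cam); K=np.array(C["camera_matrix"]);k=C["k1"];T=np.linalg.inv(np.array(C["extrinsics"]))
    c=T[:3,:3]@p+T[:3,3]; s=c[:2]/c[2]; s=s*(1+k*(s@s)); return (K@[s[0],s[1],1])[:2]
def save(cam,n):
    im=grab_frame(cam); cv2.imwrite(f"pics/{n}.png",im[:,:,::-1]); return im
E
cat > a.py <<'E'
from h import *
s=get_state(); print(s["t"],np.round(s["eef_pos"],3),np.round(s["ee_rot"],3),s["width"])
Z=dict(turntable_axis=.054,spoke_grip=.054,pointer_tip=.054,round_stud=.018,square_stud=.018,brake_pivot=.054,brake_tip=.054,bowl=.066,wax_tin_small=.018,wedge=.018,chisel=.025,board=0)
for cam in("top","side"):
    save(cam,cam+"0")
    print(cam,np.round(np.array(calibration(cam)["extrinsics"])[:3,3],2))
    for n,z in Z.items():
        for d in spot_point(n,cam)[:2]: print(n,round(d["score"],2),np.round(d["uv"]),np.round(ray(cam,d["uv"],z),3))
E
python3 a.py
```

```text
0.0 [0.229 0.634 0.192] [ 3.14  -0.    -0.347] 0.08735510628209942
top [0.4  0.07 1.31]
spoke_grip 0.93 [307. 297.] [0.462 0.123 0.054]
pointer_tip 0.92 [341. 176.] [0.72  0.043 0.054]
round_stud 0.53 [267. 198.] [0.684 0.207 0.018]
round_stud 0.4 [339. 178.] [0.726 0.047 0.018]
square_stud 0.57 [382. 208.] [ 0.655 -0.046  0.018]
square_stud 0.52 [307. 296.] [0.467 0.123 0.018]
brake_pivot 0.61 [415. 260.] [ 0.533 -0.108  0.054]
brake_pivot 0.6 [302. 297.] [0.463 0.133 0.054]
brake_tip 0.63 [455. 282.] [ 0.485 -0.189  0.054]
brake_tip 0.48 [414. 261.] [ 0.533 -0.106  0.054]
bowl 0.71 [318. 240.] [0.582 0.096 0.066]
wax_tin_small 0.9 [401. 183.] [ 0.709 -0.088  0.018]
wax_tin_small 0.36 [339. 176.] [0.729 0.046 0.018]
wedge 0.96 [374. 310.] [ 0.433 -0.019  0.018]
chisel 0.87 [425. 213.] [ 0.639 -0.138  0.025]
side [ 0.25 -0.6   0.81]
turntable_axis 0.64 [333. 230.] [0.579 0.097 0.054]
spoke_grip 0.82 [272. 239.] [0.462 0.127 0.054]
pointer_tip 0.91 [410. 228.] [0.721 0.036 0.054]
pointer_tip 0.44 [240. 187.] [0.456 0.304 0.054]
round_stud 0.64 [350. 197.] [0.674 0.209 0.018]
round_stud 0.46 [420. 324.] [ 0.631 -0.15   0.018]
square_stud 0.69 [398. 276.] [ 0.654 -0.035  0.018]
brake_pivot 0.76 [358. 313.] [ 0.532 -0.104  0.054]
brake_tip 0.93 [359. 360.] [ 0.49  -0.188  0.054]
bowl 0.57 [333. 231.] [0.573 0.085 0.066]
bowl 0.27 [400. 276.] [ 0.632 -0.073  0.066]
wax_tin_small 0.63 [436. 281.] [ 0.711 -0.079  0.018]
wedge 0.61 [283. 306.] [ 0.429 -0.009  0.018]
chisel 0.82 [419. 323.] [ 0.628 -0.151  0.025]
board 0.78 [334. 250.] [0.58  0.095 0.   ]
```

View pics/top0.png

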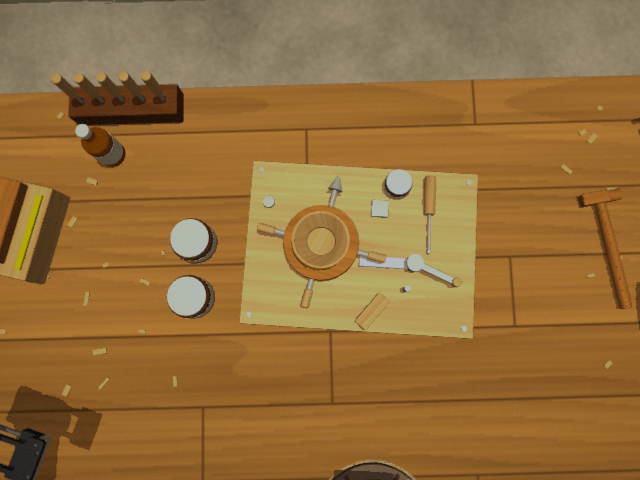

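View pics/side0.png

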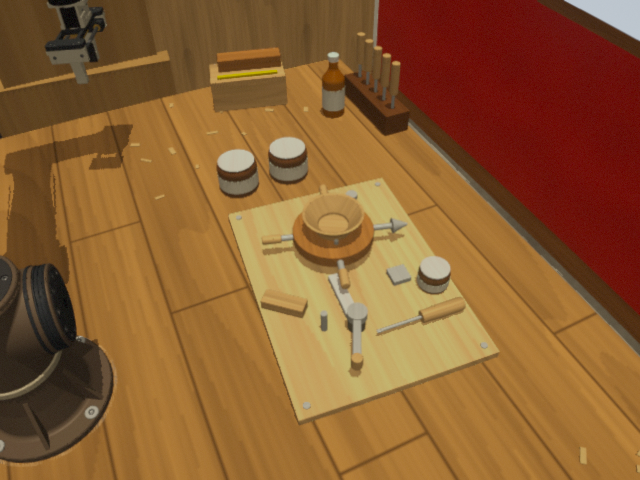

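The top view shows the pointer at (341,176), the round stud at (267,200), the square stud at (380,208), the brake tip at (455,282) and the stop pin at (406,289). The side view agrees. The turntable axis comes out near (0.577, 0.087), with the pointer at about -18° and the stud at about +50°. I'll push the left spoke (about 72°) counter-clockwise by roughly 68°.

Emit:
arm_command(
  commands=[
    {"tx": 0.15,"ty": 0.07,"twist": 0.035},
    {"tx": 0.28,"ty": 0.14,"twist": 0.07},
    {"tx": 0.42,"ty": 0.21,"twist": 0.11},
    {"tx": 0.56,"ty": 0.28,"twist": 0.15},
    {"tx": 0.7,"ty": 0.35,"twist": 0.19},
    {"tx": 0.84,"ty": 0.42,"twist": 0.23},
    {"tx": 0.98,"ty": 0.5,"twist": 0.27},
    {"tx": 1,"ty": 0.5,"twist": 0.3},
  ],
  claw=0,
)

```text
invalid input
```

```bash
cat > b.py <<'E'
from h import *
s=get_state(); print(s["t"],np.round(s["eef_pos"],3),np.round(s["ee_rot"],3),s["width"],np.round(s["q"],2))
Z=dict(turntable_axis=.054,spoke_grip=.054,pointer_tip=.054,round_stud=.018,square_stud=.018,brake_tip=.054)
C=calibration("wrist"); save("wrist","w1"); print(np.round(np.array(C["extrinsics"])[:3],2))
for n,z in Z.items():
    for d in spot_point(n,"wrist")[:2]: print(n,round(d["score"],2),np.round(d["uv"]),np.round(ray("wrist",d["uv"],z,C),3))
E
python3 b.py
```

```text
1.3 [0.229 0.635 0.193] [-3.142  0.    -0.347] 0.08724940781933842 [ 1.51  0.36  0.01  0.   -1.22 -0.29]
[[-0.34 -0.91 -0.25  0.3 ]
 [-0.94  0.33  0.09  0.61]
 [-0.    0.26 -0.96  0.38]]
```

Emit:
arm_command(
  commands=[
    {"tx": 0.15,"ty": 0.07,"tz": 0,"twist": 0.035},
    {"tx": 0.28,"ty": 0.14,"tz": 0,"twist": 0.07},
    {"tx": 0.42,"ty": 0.21,"tz": 0,"twist": 0.11},
    {"tx": 0.56,"ty": 0.28,"tz": 0,"twist": 0.15},
    {"tx": 0.7,"ty": 0.35,"tz": 0,"twist": 0.19},
    {"tx": 0.84,"ty": 0.42,"tz": 0,"twist": 0.23},
    {"tx": 0.98,"ty": 0.5,"tz": 0,"twist": 0.27},
    {"tx": 1,"ty": 0.5,"tz": 0,"twist": 0.3},
  ],
  claw=0,
)

```text
t: 2.32
eef_pos: [0.4247, 0.4278, 0.1934]
ee_rot: [3.142, -0.001, -1.299]
force: [0.3, 1.1, -0.0]
width: 0.04
gripper_force: 0.0
```

```bash
cat >> h.py <<'E'
def rows(targets):
    s=get_state(); p=np.array(s["eef_pos"]); y0=s["ee_rot"][2]
    print("t",round(s["t"],2),np.round(p,4),"yaw",round(np.degrees(y0),1),"F",np.round(s["force"],1))
    X=np.array([np.cos(y0),np.sin(y0)]);Y=np.array([np.sin(y0),-np.cos(y0)])
    for x,y,z,yaw in targets:
        d=np.array([x,y])-p[:2]; tw=-((np.degrees(yaw-y0)+180)%360-180)/180
        print(np.round([d@X/.25,d@Y/.25,(p[2]-z)/.25,tw],3).tolist())
E
sed -i 's/"w1"/"w1b"/' b.py; python3 b.py; python3 -c "
from h import *
rows([(.645,.19,.17,np.radians(-128))])"
```

```text
2.3167 [0.425 0.428 0.193] [ 3.142e+00 -1.000e-03 -1.299e+00] 0.0399556086415154 [ 1.11  0.24 -0.15  0.   -1.18 -0.84]
[[-0.96 -0.26 -0.07  0.44]
 [-0.27  0.93  0.25  0.36]
 [-0.    0.26 -0.96  0.39]]
t 2.67 [0.4213 0.4331 0.1929] yaw -73.7 F [-0.6 -0.3  0.5]
[1.185, -0.585, 0.091, 0.302]
```

View pics/w1b.png

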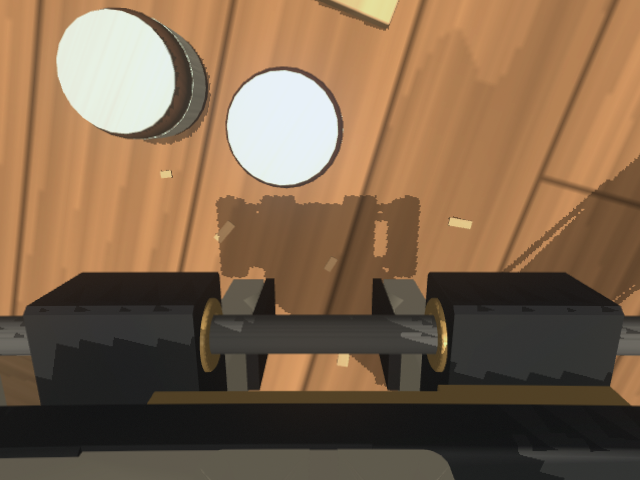

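The wrist view shows only the two large tins at (115,70) and (283,125), with the fingers still closing. I'll carry on toward the stand.

Emit:
arm_command(
  commands=[
    {"tx": 0.14,"ty": -0.07,"tz": 0,"twist": 0.035},
    {"tx": 0.28,"ty": -0.14,"tz": 0,"twist": 0.07},
    {"tx": 0.42,"ty": -0.21,"tz": 0,"twist": 0.11},
    {"tx": 0.56,"ty": -0.28,"tz": 0,"twist": 0.15},
    {"tx": 0.7,"ty": -0.35,"tz": 0,"twist": 0.19},
    {"tx": 0.84,"ty": -0.42,"tz": 0,"twist": 0.23},
    {"tx": 0.95,"ty": -0.5,"tz": 0,"twist": 0.27},
    {"tx": 1,"ty": -0.585,"tz": 0,"twist": 0.3},
  ],
)

```text
t: 3.33
eef_pos: [0.633, 0.2308, 0.1932]
ee_rot: [-3.141, -0.0, -2.237]
force: [0.2, 0.3, 0.7]
width: 0.0008
gripper_force: 0.0
```

```bash
python3 -c "
from h import *
grab_frame('top');grab_frame('top')"; sed -i 's/"w1b"/"w2"/' b.py; python3 b.py
```

```text
3.4333 [0.634 0.232 0.192] [-3.141e+00 -1.000e-03 -2.236e+00] 0.0005618189808818681 [ 0.64  0.36  0.01  0.   -1.22 -1.3 ]
[[-0.79  0.6   0.16  0.59]
 [ 0.62  0.76  0.21  0.18]
 [-0.    0.26 -0.96  0.38]]
turntable_axis 0.41 [269. 209.] [0.666 0.202 0.054]
turntable_axis 0.31 [443. 284.] [0.592 0.343 0.054]
spoke_grip 0.19 [443. 282.] [0.591 0.342 0.054]
pointer_tip 0.79 [84. 95.] [0.72  0.05  0.054]
round_stud 0.89 [268. 207.] [0.674 0.203 0.018]
```

View pics/w2.png

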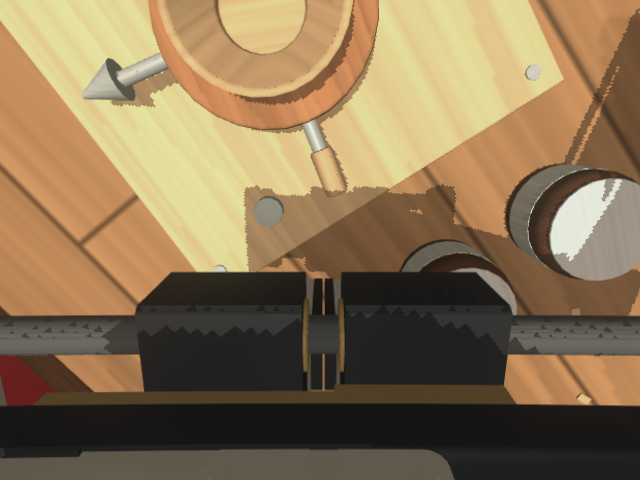

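The wrist view shows the round stud at (268,210), the pointer tip at (84,97), and the left grip from (313,125) to (335,192) with clear space on its clockwise side. Now I'll go down beside that grip.

```bash
cat > c.py <<'E'
from h import *
C=calibration("wrist")
for uv,z in(((268,210),.03),((84,98),.054),((333,187),.054),((313,128),.054)): print(np.round(ray("wrist",uv,z,C),4))
rows([(.652,.183,z,np.radians(-128)) for z in(.192,.047)])
E
python3 c.py
```

```text
[0.6712 0.2064 0.03  ]
[0.72   0.0535 0.054 ]
[0.612 0.222 0.054]
[0.5964 0.176  0.054 ]
t 3.78 [0.6312 0.2338 0.1934] yaw -127.7 F [-0.5 -0.7 -1.1]
[0.11, -0.19, 0.005, 0.002]
[0.11, -0.19, 0.585, 0.002]
```

Emit:
arm_command(
  commands=[
    {"tx": 0.06,"ty": -0.1,"tz": 0,"twist": 0},
    {"tx": 0.12,"ty": -0.2,"tz": 0,"twist": 0},
    {"tx": 0.12,"ty": -0.2,"tz": 0.1,"twist": 0},
    {"tx": 0.12,"ty": -0.2,"tz": 0.22,"twist": 0},
    {"tx": 0.12,"ty": -0.2,"tz": 0.34,"twist": 0},
    {"tx": 0.12,"ty": -0.2,"tz": 0.46,"twist": 0},
    {"tx": 0.12,"ty": -0.2,"tz": 0.55,"twist": 0},
    {"tx": 0.12,"ty": -0.2,"tz": 0.585,"twist": 0},
  ],
)

```text
t: 4.45
eef_pos: [0.6505, 0.178, 0.0432]
ee_rot: [3.139, -0.004, -2.231]
force: [0.3, 0.5, -0.0]
width: 0.0007
gripper_force: 0.0
```

```bash
cat > d.py <<'E'
from h import *
import sys
a=np.array([.577,.087]); th0,th1=float(sys.argv[1]),float(sys.argv[2])
for cam in("top","side"):
    save(cam,cam+"c")
    for n,z in(("pointer_tip",.054),("spoke_grip",.054),("round_stud",.018)):
        for d in spot_point(n,cam)[:2]:
            p=ray(cam,d["uv"],z); v=p[:2]-a; print(cam,n,round(d["score"],2),np.round(p,4),round(np.degrees(np.arctan2(v[1],v[0])),1))
rows([(*(a+.122*np.array([np.cos(t),np.sin(t)])),.047,t-np.pi) for t in np.radians(np.linspace(th0,th1,9)[1:])])
E
python3 d.py 50 82
```

```text
top pointer_tip 0.91 [0.7167 0.0456 0.054 ] -16.5
top spoke_grip 0.74 [0.4632 0.124  0.054 ] 162.0
top spoke_grip 0.46 [ 0.483  -0.1942  0.054 ] -108.5
side pointer_tip 0.87 [0.7186 0.041  0.054 ] -18.0
side spoke_grip 0.81 [0.4622 0.1279 0.054 ] 160.4
side spoke_grip 0.54 [0.5546 0.0478 0.054 ] -119.7
t 4.85 [0.654  0.1789 0.0486] yaw -127.9 F [0.  0.4 0.4]
[-0.008, 0.033, 0.006, -0.01]
[-0.006, 0.067, 0.006, -0.033]
[-0.002, 0.101, 0.006, -0.055]
[0.005, 0.134, 0.006, -0.077]
[0.015, 0.167, 0.006, -0.099]
[0.026, 0.199, 0.006, -0.121]
[0.04, 0.23, 0.006, -0.144]
[0.056, 0.26, 0.006, -0.166]
```

Emit:
arm_command(
  commands=[
    {"tx": -0.008,"ty": 0.033,"tz": 0.004,"twist": -0.01},
    {"tx": -0.006,"ty": 0.067,"tz": 0.004,"twist": -0.033},
    {"tx": -0.002,"ty": 0.1,"tz": 0.004,"twist": -0.055},
    {"tx": 0.005,"ty": 0.134,"tz": 0.004,"twist": -0.077},
    {"tx": 0.015,"ty": 0.167,"tz": 0.004,"twist": -0.1},
    {"tx": 0.026,"ty": 0.2,"tz": 0.004,"twist": -0.12},
    {"tx": 0.04,"ty": 0.23,"tz": 0.004,"twist": -0.144},
    {"tx": 0.056,"ty": 0.26,"tz": 0.004,"twist": -0.166},
  ],
)

```text
t: 5.52
eef_pos: [0.5927, 0.2079, 0.0462]
ee_rot: [-3.141, 0.001, -1.705]
force: [-0.6, 0.2, 0.1]
width: 0.0003
gripper_force: 0.0
```

```bash
python3 d.py 82 110
```

```text
top pointer_tip 0.93 [0.7216 0.0478 0.054 ] -15.1
top spoke_grip 0.73 [0.4638 0.1175 0.054 ] 164.9
side pointer_tip 0.92 [0.7232 0.0432 0.054 ] -16.7
side spoke_grip 0.59 [0.4608 0.1301 0.054 ] 159.6
side round_stud 0.55 [0.6759 0.215  0.018 ] 52.3
t 5.92 [0.5935 0.2072 0.0457] yaw -98.1 F [ 1.   0.9 -0.8]
[-0.002, 0.028, -0.005, -0.02]
[0.001, 0.058, -0.005, -0.039]
[0.005, 0.088, -0.005, -0.059]
[0.012, 0.117, -0.005, -0.078]
[0.02, 0.145, -0.005, -0.098]
[0.03, 0.173, -0.005, -0.117]
[0.041, 0.201, -0.005, -0.136]
[0.055, 0.228, -0.005, -0.156]
```

```bash
python3 -c "
from h import *
t=cv2.imread('pics/topc.png')[150:340,230:420]; s=cv2.imread('pics/sidec.png')[140:330,230:430]
cv2.imwrite('pics/m1.png',np.hstack([cv2.resize(t,(400,400)),cv2.resize(s,(400,400))]))"
```

```text
(no output)
```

View pics/m1.png

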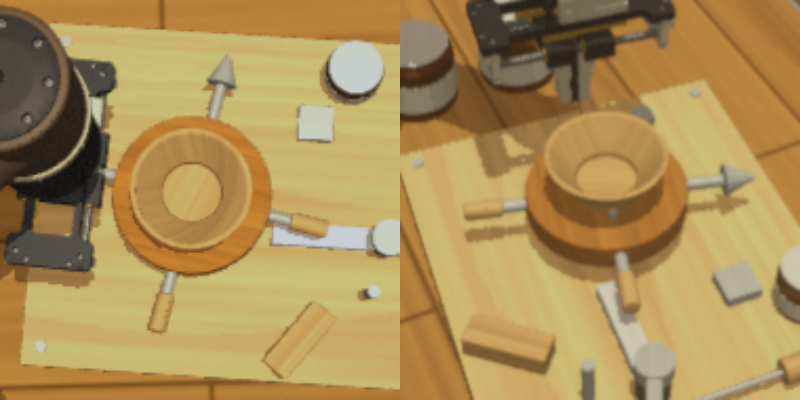

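The crop shows the pointer barely moved, and the gripper body hides the left spoke. I'll check with the wrist camera.

```bash
python3 -c "
from h import *
C=calibration('wrist');im=save('wrist','w3');s=get_state();p=s['eef_pos'];print(p,s['force'],proj('wrist',np.array(p),C))
a=np.array([.578,.0865])
for t in (72,75,78,82,90): print(t,[np.round(proj('wrist',np.array([*(a+r*np.array([np.cos(np.radians(t)),np.sin(np.radians(t))])),.054]),C)) for r in(.08,.102,.14)])"
```

```text
[0.59348632 0.20712805 0.04564656] [-0.07093065  0.04016012  0.38861743] [322.8586927  271.70584784]
72 [array([288., 188.]), array([281., 235.]), array([270., 309.])]
75 [array([298., 189.]), array([293., 237.]), array([285., 311.])]
78 [array([307., 190.]), array([304., 238.]), array([300., 313.])]
82 [array([319., 191.]), array([320., 238.]), array([320., 313.])]
90 [array([344., 189.]), array([350., 236.]), array([360., 311.])]
```

View pics/w3.png

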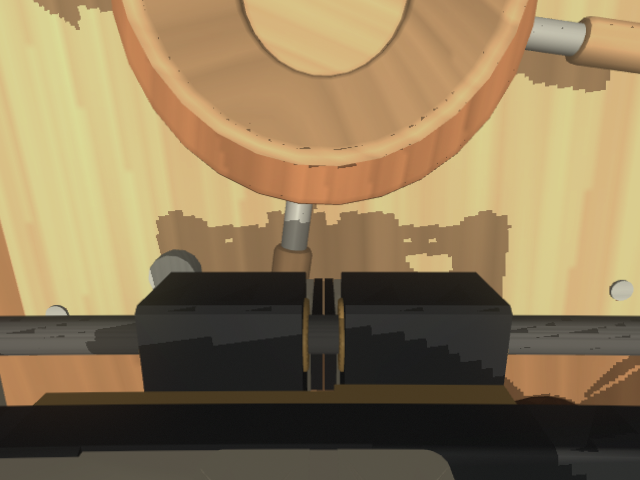

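The wrist view shows the spoke at about (290,265), on the clockwise side of the fingertips at (322,280). The finger slipped over it. I'll lift, go back to the clockwise side, lower further and check.

```bash
cat > e.py <<'E'
from h import *
a=np.array([.578,.0865])
def P(th,z,r=.122,yo=0):
    t=np.radians(th); return (*(a+r*np.array([np.cos(t),np.sin(t)])),z,t-np.pi+np.radians(yo))
E
python3 -c "
from e import *
rows([P(82,.1),P(76,.1),P(70,.1),P(64,.1),P(57,.1),P(57,.07),P(57,.04)])"
```

```text
t 5.97 [0.5935 0.2071 0.0456] yaw -98.0 F [-0.1  0.   0.4]
[-0.002, -0.006, -0.217, -0.0]
[0.001, -0.057, -0.217, 0.033]
[0.009, -0.107, -0.217, 0.066]
[0.022, -0.157, -0.217, 0.1]
[0.044, -0.212, -0.217, 0.139]
[0.044, -0.212, -0.097, 0.139]
[0.044, -0.212, 0.023, 0.139]
```

Emit:
arm_command(
  commands=[
    {"tx": 0,"ty": 0,"tz": -0.12,"twist": 0},
    {"tx": 0,"ty": 0,"tz": -0.22,"twist": 0},
    {"tx": 0,"ty": -0.06,"tz": -0.22,"twist": 0.033},
    {"tx": 0.01,"ty": -0.11,"tz": -0.22,"twist": 0.066},
    {"tx": 0.022,"ty": -0.16,"tz": -0.22,"twist": 0.1},
    {"tx": 0.044,"ty": -0.21,"tz": -0.22,"twist": 0.139},
    {"tx": 0.044,"ty": -0.21,"tz": -0.1,"twist": 0.139},
    {"tx": 0.044,"ty": -0.21,"tz": 0.02,"twist": 0.139},
  ],
)

```text
t: 6.63
eef_pos: [0.646, 0.1892, 0.0417]
ee_rot: [-3.139, 0.004, -2.149]
force: [-0.5, 0.1, -1.1]
width: 0.0004
gripper_force: 0.0
```

```bash
python3 -c "
from e import *
grab_frame('top');C=calibration('wrist');save('wrist','w4')
rows([P(t,.04) for t in(59,61,63,65,67,69,71,73)])"
```

```text
t 6.73 [0.6403 0.1869 0.0355] yaw -123.1 F [-0.5  0.2 -1. ]
[-0.015, 0.007, -0.018, -0.012]
[-0.014, 0.024, -0.018, -0.023]
[-0.013, 0.041, -0.018, -0.034]
[-0.01, 0.058, -0.018, -0.045]
[-0.008, 0.075, -0.018, -0.056]
[-0.004, 0.092, -0.018, -0.067]
[-0.001, 0.108, -0.018, -0.079]
[0.004, 0.125, -0.018, -0.09]
```

View pics/w4.png

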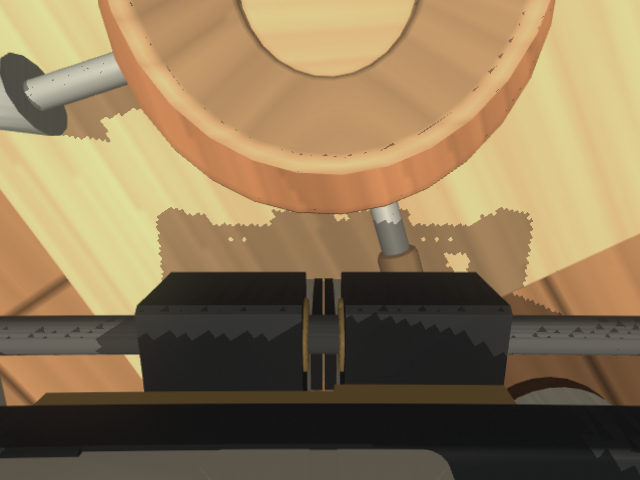

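The grip now lies at (398,262), to the right of the fingers at (322,280), so the finger is on the correct side. I'll push in small steps.

Emit:
arm_command(
  commands=[
    {"tx": -0.012,"ty": 0.01,"tz": 0,"twist": -0.012},
    {"tx": -0.012,"ty": 0.024,"tz": 0,"twist": -0.023},
    {"tx": -0.011,"ty": 0.041,"tz": 0,"twist": -0.034},
    {"tx": -0.01,"ty": 0.058,"tz": 0,"twist": -0.045},
    {"tx": -0.008,"ty": 0.075,"tz": 0,"twist": -0.056},
    {"tx": -0.004,"ty": 0.092,"tz": 0,"twist": -0.067},
    {"tx": 0,"ty": 0.108,"tz": 0,"twist": -0.079},
    {"tx": 0.004,"ty": 0.125,"tz": 0,"twist": -0.09},
  ],
)

```text
t: 7.4
eef_pos: [0.6175, 0.2056, 0.0426]
ee_rot: [-3.14, 0.001, -1.862]
force: [0.3, 0.8, 1.0]
width: 0.0006
gripper_force: 0.0
```

```bash
cat > f.py <<'E'
from e import *
import sys
for cam in("top","side"):
    grab_frame(cam)
    for n in("pointer_tip","spoke_grip"):
        for d in spot_point(n,cam)[:1]:
            p=ray(cam,d["uv"],.054); v=p[:2]-a; print(cam,n,round(d["score"],2),np.round(p,4),round(np.degrees(np.arctan2(v[1],v[0])),1))
s=get_state()["eef_pos"]; v=np.array(s[:2])-a; t=np.degrees(np.arctan2(v[1],v[0])); print("finger",t)
rows([P(x,.04) for x in np.linspace(t,float(sys.argv[1]),9)[1:]])
E
python3 f.py 93
```

```text
top pointer_tip 0.94 [0.7198 0.0457 0.054 ] -16.0
top spoke_grip 0.73 [0.4577 0.1231 0.054 ] 163.1
side pointer_tip 0.62 [0.7219 0.0445 0.054 ] -16.3
side spoke_grip 0.71 [0.4588 0.1229 0.054 ] 163.0
finger 71.64993814177713
t 7.7 [0.6174 0.2053 0.0414] yaw -106.9 F [-0.5  0.3  0.2]
[0.013, 0.023, 0.006, -0.007]
[0.014, 0.046, 0.006, -0.021]
[0.016, 0.068, 0.006, -0.036]
[0.019, 0.091, 0.006, -0.051]
[0.023, 0.113, 0.006, -0.066]
[0.028, 0.135, 0.006, -0.081]
[0.034, 0.157, 0.006, -0.096]
[0.042, 0.179, 0.006, -0.11]
```

```bash
python3 -c "
from e import *
C=calibration('wrist');w=save('wrist','w5');s=save('side','s5')
p=get_state()['eef_pos'];print(p,'tip in side',proj('side',np.array(p)),'in wrist',proj('wrist',np.array(p),C))
print('grip72 side',[proj('side',np.array(P(74,.054,r)[:3])) for r in(.1,.122,.14)])
a_=cv2.resize(s[130:240,290:400,::-1],(400,400),interpolation=cv2.INTER_CUBIC);b=cv2.resize(w[180:300,260:420,::-1],(400,300),interpolation=cv2.INTER_CUBIC)
cv2.imwrite('pics/m2.png',np.hstack([a_,np.vstack([b,np.zeros((100,400,3),np.uint8)])]))"
```

```text
[0.61719269 0.20515336 0.04096706] tip in side [327.04312951 197.3883456 ] in wrist [323.1105766  271.23260664]
grip72 side [array([326.50706012, 200.61516916]), array([324.88080955, 193.85391471]), array([323.58271739, 188.45712369])]
```

View pics/m2.png

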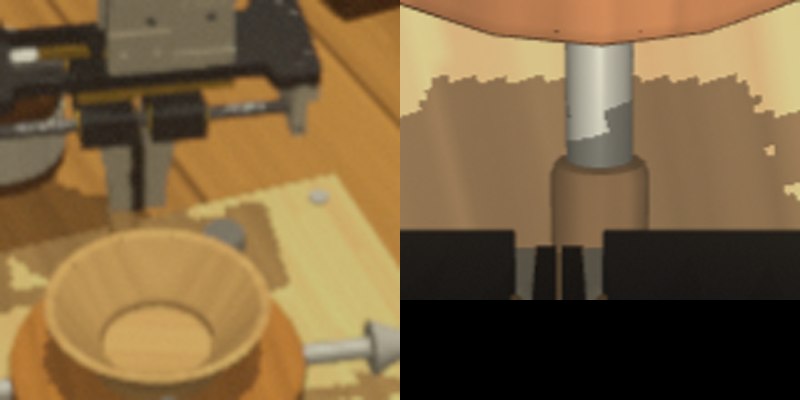

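The right crop shows the fingers lined up over the grip. The left crop shows the tip ending about 9 px above where I predicted, so either the height or the radius is off. I'll quantify that.

```bash
python3 -c "
from e import *
p=np.array(get_state()['eef_pos'])
for d in([0,0,0],[0,0,.02],[0,.02,0],[0,.04,0]): print(d,proj('side',p+d))
C=calibration('wrist');print(np.round(np.linalg.inv(np.array(C['extrinsics']))@[*p,1],4), C['camera_matrix'],C['k1'])
print(np.round(get_state()['joint_efforts'],1),get_state()['moment'])
"
```

```text
[0, 0, 0] [327.04312951 197.3883456 ]
[0, 0, 0.02] [326.95803579 190.21736356]
[0, 0.02, 0] [323.12618822 191.91938236]
[0, 0.04, 0] [319.29495042 186.57083437]
[-2.000e-04  1.790e-02  2.039e-01  1.000e+00] [[412.38657252   0.         323.11914206]
 [  0.         412.38657252 235.65990814]
 [  0.           0.           1.        ]] 0.02661353348023245
[  0.1 -60.   24.4   5.8  -0.   -0. ] [ 0.05742646 -0.04997484 -0.02887065]
```

```bash
python3 -c "
from e import *
rows([P(71,.08),P(66,.08),P(61,.08),P(57,.08),P(57,.05),P(57,.027)])"
```

```text
t 7.8 [0.6172 0.2052 0.041 ] yaw -106.8 F [-0.  -0.2 -0.8]
[0.012, -0.006, -0.156, 0.012]
[0.015, -0.048, -0.156, 0.04]
[0.023, -0.09, -0.156, 0.068]
[0.031, -0.123, -0.156, 0.09]
[0.031, -0.123, -0.036, 0.09]
[0.031, -0.123, 0.056, 0.09]
```

Emit:
arm_command(
  commands=[
    {"tx": 0,"ty": 0,"tz": -0.14,"twist": 0},
    {"tx": 0.01,"ty": -0.04,"tz": -0.15,"twist": 0.03},
    {"tx": 0.02,"ty": -0.08,"tz": -0.15,"twist": 0.06},
    {"tx": 0.03,"ty": -0.12,"tz": -0.15,"twist": 0.09},
    {"tx": 0.03,"ty": -0.13,"tz": -0.15,"twist": 0.09},
    {"tx": 0.03,"ty": -0.13,"tz": -0.05,"twist": 0.09},
    {"tx": 0.03,"ty": -0.13,"tz": 0.02,"twist": 0.09},
    {"tx": 0.03,"ty": -0.13,"tz": 0.055,"twist": 0.09},
  ],
)

```text
t: 8.47
eef_pos: [0.6443, 0.1879, 0.0244]
ee_rot: [3.14, -0.003, -2.145]
force: [-0.3, -0.7, -0.4]
width: 0.0001
gripper_force: 0.0
```

```bash
sed -i 's/P(x,.04)/P(x,.027)/' f.py; python3 f.py 78
```

```text
top pointer_tip 0.72 [0.7209 0.0468 0.054 ] -15.5
top spoke_grip 0.7 [0.4652 0.1242 0.054 ] 161.5
side pointer_tip 0.73 [0.5544 0.0447 0.054 ] -119.4
side spoke_grip 0.67 [0.4553 0.1251 0.054 ] 162.5
finger 56.24274724849603
t 8.77 [0.6466 0.1891 0.0283] yaw -123.0 F [0.4 0.3 0.2]
[0.006, 0.023, 0.005, -0.011]
[0.007, 0.046, 0.005, -0.026]
[0.01, 0.069, 0.005, -0.041]
[0.013, 0.092, 0.005, -0.056]
[0.018, 0.115, 0.005, -0.071]
[0.024, 0.137, 0.005, -0.086]
[0.03, 0.16, 0.005, -0.101]
[0.038, 0.181, 0.005, -0.116]
```

Emit:
arm_command(
  commands=[
    {"tx": 0.006,"ty": 0.023,"tz": 0,"twist": -0.011},
    {"tx": 0.007,"ty": 0.046,"tz": 0,"twist": -0.026},
    {"tx": 0.01,"ty": 0.07,"tz": 0,"twist": -0.041},
    {"tx": 0.013,"ty": 0.092,"tz": 0,"twist": -0.056},
    {"tx": 0.018,"ty": 0.115,"tz": 0,"twist": -0.071},
    {"tx": 0.024,"ty": 0.137,"tz": 0,"twist": -0.086},
    {"tx": 0.03,"ty": 0.16,"tz": 0,"twist": -0.1},
    {"tx": 0.038,"ty": 0.18,"tz": 0,"twist": -0.116},
  ],
)

```text
t: 9.43
eef_pos: [0.6045, 0.2063, 0.0291]
ee_rot: [-3.138, 0.003, -1.779]
force: [2.6, 0.2, 2.2]
width: 0.0002
gripper_force: 1.2
```

```bash
python3 f.py 98
```

```text
top pointer_tip 0.62 [0.7268 0.066  0.054 ] -7.8
top spoke_grip 0.65 [0.4594 0.1074 0.054 ] 170.0
side pointer_tip 0.73 [0.7305 0.0765 0.054 ] -3.7
side spoke_grip 0.89 [0.4558 0.1111 0.054 ] 168.6
finger 77.64841222363316
t 9.73 [0.6042 0.2061 0.0289] yaw -102.2 F [-1.1  2.   8.2]
[0.002, 0.022, 0.008, -0.013]
[0.004, 0.043, 0.008, -0.027]
[0.006, 0.065, 0.008, -0.042]
[0.009, 0.086, 0.008, -0.056]
[0.014, 0.107, 0.008, -0.07]
[0.019, 0.129, 0.008, -0.084]
[0.025, 0.149, 0.008, -0.098]
[0.032, 0.17, 0.008, -0.112]
```

The turntable is turning now, but the 8 N upward force suggests the tip is riding on the grip. The TCP height must read low. I'll back off a little, go 10 mm lower, then push on.

Emit:
arm_command(
  commands=[
    {"tx": 0,"ty": -0.04,"tz": -0.01,"twist": 0},
    {"tx": 0,"ty": -0.08,"tz": 0,"twist": 0},
    {"tx": 0,"ty": -0.08,"tz": 0.04,"twist": 0},
    {"tx": 0,"ty": -0.05,"tz": 0.04,"twist": 0},
    {"tx": 0,"ty": -0.02,"tz": 0.04,"twist": 0},
    {"tx": 0,"ty": 0.01,"tz": 0.04,"twist": 0},
    {"tx": 0.003,"ty": 0.04,"tz": 0.04,"twist": -0.025},
    {"tx": 0.006,"ty": 0.065,"tz": 0.04,"twist": -0.042},
  ],
)

```text
t: 10.4
eef_pos: [0.586, 0.2075, 0.0172]
ee_rot: [-3.141, 0.0, -1.647]
force: [3.1, 0.2, -1.0]
width: 0.0001
gripper_force: 1.0
```

```bash
sed -i 's/P(x,.027)/P(x,.019)/' f.py; python3 f.py 104
```

```text
top pointer_tip 0.91 [0.7194 0.1067 0.054 ] 8.1
top spoke_grip 0.83 [0.4564 0.074  0.054 ] -174.1
side pointer_tip 0.56 [0.7257 0.1076 0.054 ] 8.1
side spoke_grip 0.87 [0.4551 0.0772 0.054 ] -175.7
finger 85.93909010090634
t 10.7 [0.5866 0.2072 0.0171] yaw -94.6 F [-0.2  0.2 -0.4]
[-0.003, 0.019, -0.007, -0.016]
[-0.002, 0.038, -0.007, -0.028]
[0.0, 0.058, -0.007, -0.041]
[0.003, 0.077, -0.007, -0.053]
[0.007, 0.095, -0.007, -0.066]
[0.011, 0.114, -0.007, -0.079]
[0.016, 0.133, -0.007, -0.091]
[0.022, 0.151, -0.007, -0.104]
```

Clean push now: 3 N, with the pointer at about 7°. The finger trails the spoke by about 10.5°, so it should end near 129°.

Emit:
arm_command(
  commands=[
    {"tx": -0.003,"ty": 0.02,"tz": 0,"twist": -0.016},
    {"tx": -0.002,"ty": 0.038,"tz": 0,"twist": -0.028},
    {"tx": 0,"ty": 0.058,"tz": 0,"twist": -0.041},
    {"tx": 0.003,"ty": 0.077,"tz": 0,"twist": -0.053},
    {"tx": 0.007,"ty": 0.095,"tz": 0,"twist": -0.066},
    {"tx": 0.011,"ty": 0.114,"tz": 0,"twist": -0.079},
    {"tx": 0.016,"ty": 0.133,"tz": 0,"twist": -0.091},
    {"tx": 0.022,"ty": 0.151,"tz": 0,"twist": -0.104},
  ],
)

```text
t: 11.37
eef_pos: [0.5494, 0.205, 0.0171]
ee_rot: [-3.14, 0.0, -1.323]
force: [1.4, 0.1, -0.7]
width: 0.0
gripper_force: 1.0
```

```bash
python3 f.py 120
```

```text
top pointer_tip 0.63 [0.7086 0.1552 0.054 ] 27.7
side pointer_tip 0.94 [0.7057 0.1433 0.054 ] 24.0
side spoke_grip 0.95 [0.467  0.0381 0.054 ] -156.4
finger 103.90469573387456
t 11.67 [0.5488 0.2046 0.0169] yaw -75.9 F [ 0.4 -0.3  0.9]
[-0.001, 0.017, -0.008, -0.01]
[-0.0, 0.034, -0.008, -0.021]
[0.001, 0.051, -0.008, -0.033]
[0.003, 0.068, -0.008, -0.044]
[0.006, 0.085, -0.008, -0.055]
[0.009, 0.102, -0.008, -0.066]
[0.013, 0.119, -0.008, -0.077]
[0.017, 0.135, -0.008, -0.089]
```

Emit:
arm_command(
  commands=[
    {"tx": 0,"ty": 0.017,"tz": 0,"twist": -0.01},
    {"tx": 0,"ty": 0.034,"tz": 0,"twist": -0.021},
    {"tx": 0.001,"ty": 0.051,"tz": 0,"twist": -0.033},
    {"tx": 0.003,"ty": 0.068,"tz": 0,"twist": -0.044},
    {"tx": 0.006,"ty": 0.085,"tz": 0,"twist": -0.055},
    {"tx": 0.009,"ty": 0.102,"tz": 0,"twist": -0.066},
    {"tx": 0.013,"ty": 0.119,"tz": 0,"twist": -0.077},
    {"tx": 0.017,"ty": 0.135,"tz": 0,"twist": -0.089},
  ],
)

```text
t: 12.33
eef_pos: [0.5178, 0.1927, 0.0172]
ee_rot: [-3.14, -0.0, -1.043]
force: [1.7, 1.0, -0.3]
width: 0.001
gripper_force: 1.0
```

```bash
cat >> f.py <<'E'
for cam in("top","side"):
    for d in spot_point("round_stud",cam)[:2]: print("stud",cam,round(d["score"],2),np.round(d["uv"]),np.round(ray(cam,d["uv"],.018),4))
save("top","t9"); save("side","s9")
E
python3 f.py 127
```

```text
top pointer_tip 0.7 [0.6914 0.1994 0.054 ] 44.9
top spoke_grip 0.89 [0.4925 0.0051 0.054 ] -136.4
side pointer_tip 0.82 [0.6883 0.1888 0.054 ] 42.8
side spoke_grip 0.6 [0.4956 0.0152 0.054 ] -139.2
finger 119.89438295064683
t 12.63 [0.5171 0.1924 0.0169] yaw -59.9 F [-0.1 -0.3  0.8]
[0.0, 0.008, -0.008, -0.004]
[0.001, 0.015, -0.008, -0.009]
[0.001, 0.023, -0.008, -0.014]
[0.001, 0.03, -0.008, -0.019]
[0.002, 0.038, -0.008, -0.024]
[0.002, 0.045, -0.008, -0.029]
[0.003, 0.053, -0.008, -0.033]
[0.004, 0.06, -0.008, -0.038]
stud top 0.64 [270. 201.] [0.678  0.2001 0.018 ]
```

Emit:
arm_command(
  commands=[
    {"tx": 0,"ty": 0.008,"tz": 0,"twist": -0.004},
    {"tx": 0,"ty": 0.017,"tz": 0,"twist": -0.01},
    {"tx": 0.001,"ty": 0.026,"tz": 0,"twist": -0.015},
    {"tx": 0.001,"ty": 0.034,"tz": 0,"twist": -0.02},
    {"tx": 0.002,"ty": 0.042,"tz": 0,"twist": -0.026},
    {"tx": 0.003,"ty": 0.05,"tz": 0,"twist": -0.032},
    {"tx": 0.004,"ty": 0.058,"tz": 0,"twist": -0.036},
    {"tx": 0.004,"ty": 0.064,"tz": 0,"twist": -0.04},
  ],
)

```text
t: 13.5
eef_pos: [0.5034, 0.1832, 0.017]
ee_rot: [-3.142, -0.0, -0.917]
force: [2.4, 0.6, 0.6]
width: 0.0005
gripper_force: 1.0
```

```bash
python3 f.py 126; python3 -c "
from h import *
t=cv2.imread('pics/t9.png')[160:290,235:365]; s=cv2.imread('pics/s9.png')[150:280,280:410]
cv2.imwrite('pics/m3.png',np.hstack([cv2.resize(x,(400,400),interpolation=cv2.INTER_CUBIC) for x in(t,s)]))"
```

```text
top pointer_tip 0.9 [0.6691 0.2013 0.054 ] 51.6
top spoke_grip 0.73 [ 0.5034 -0.0041  0.054 ] -129.5
side pointer_tip 0.59 [0.6692 0.1998 0.054 ] 51.2
side spoke_grip 0.61 [ 0.4995 -0.004   0.054 ] -130.9
finger 127.67071245941335
t 13.8 [0.5034 0.1832 0.0169] yaw -52.6 F [ 1.   0.9 -0.2]
[0.001, -0.002, -0.009, -0.001]
[0.001, -0.004, -0.009, 0.001]
[0.001, -0.005, -0.009, 0.002]
[0.001, -0.007, -0.009, 0.003]
[0.001, -0.009, -0.009, 0.004]
[0.001, -0.011, -0.009, 0.005]
[0.001, -0.012, -0.009, 0.006]
[0.001, -0.014, -0.009, 0.008]
stud top 0.42 [268. 202.] [0.6765 0.2045 0.018 ]
stud side 0.36 [352. 197.] [0.6787 0.2059 0.018 ]
```

View pics/m3.png

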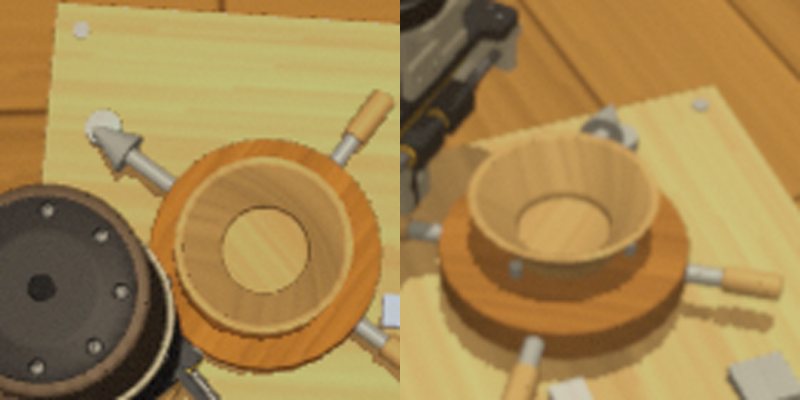

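```bash
python3 -c "
from e import *
for uv,z in(((268.5,201.3),.03),((264.2,203.4),.054)):
  p=ray('top',uv,z)[:2]; v=p-a; print(p, np.degrees(np.arctan2(v[1],v[0])),np.hypot(*v))
im=cv2.imread('pics/t9.png');g=cv2.resize(im[190:215,250:290],None,fx=8,fy=8,interpolation=cv2.INTER_CUBIC);cv2.imwrite('pics/z.png',g)
"
```

```text
[0.67439136 0.20281538] 50.35122293957745 0.15106475504777878
[0.66496106 0.20952449] 54.74504688088519 0.15065607110448262
```

The top crop shows the pointer tip at (90,133), just past the centre of the round stud at (103,127). I'll back the finger off, rise, and look closely at the tip and stud together.

Emit:
arm_command(
  commands=[
    {"tx": 0,"ty": -0.04,"tz": 0,"twist": 0},
    {"tx": -0.02,"ty": -0.08,"tz": 0,"twist": 0},
    {"tx": -0.04,"ty": -0.08,"tz": -0.12,"twist": 0},
    {"tx": -0.04,"ty": -0.08,"tz": -0.28,"twist": 0},
    {"tx": -0.04,"ty": -0.08,"tz": -0.44,"twist": 0},
    {"tx": -0.04,"ty": -0.08,"tz": -0.6,"twist": 0},
    {"tx": -0.04,"ty": -0.08,"tz": -0.7,"twist": 0.03},
    {"tx": -0.04,"ty": -0.08,"tz": -0.7,"twist": 0.06},
  ],
)

```text
t: 14.67
eef_pos: [0.5169, 0.2059, 0.1988]
ee_rot: [-3.131, 0.001, -1.11]
force: [1.3, 0.5, 0.5]
width: 0.0004
gripper_force: 0.0
```

```bash
python3 -c "
from h import *
rows([(.655,.265,.192,np.radians(-90))])"
```

```text
t 14.67 [0.5169 0.2059 0.1988] yaw -63.6 F [1.3 0.5 0.5]
[0.034, -0.6, 0.027, 0.147]
```

Emit:
arm_command(
  commands=[
    {"tx": 0,"ty": -0.12,"tz": 0,"twist": 0.03},
    {"tx": 0.01,"ty": -0.24,"tz": 0,"twist": 0.06},
    {"tx": 0.02,"ty": -0.36,"tz": 0,"twist": 0.09},
    {"tx": 0.03,"ty": -0.48,"tz": 0,"twist": 0.12},
    {"tx": 0.034,"ty": -0.56,"tz": 0,"twist": 0.147},
    {"tx": 0.034,"ty": -0.6,"tz": 0,"twist": 0.147},
    {"tx": 0.034,"ty": -0.6,"tz": 0,"twist": 0.147},
    {"tx": 0.034,"ty": -0.6,"tz": 0,"twist": 0.147},
  ],
)

```text
t: 15.33
eef_pos: [0.6511, 0.2631, 0.1909]
ee_rot: [3.14, -0.001, -1.567]
force: [0.3, 0.5, 0.1]
width: 0.0002
gripper_force: 0.0
```

```bash
cat > g.py <<'E'
from e import *
import sys
def A(p): v=p[:2]-a; return round(np.degrees(np.arctan2(v[1],v[0])),1)
grab_frame("top")
for cam in("wrist","top","side"):
    C=calibration(cam); im=save(cam,cam+"g")
    for n,z in(("pointer_tip",.054),("spoke_grip",.054),("round_stud",.018)):
        for d in spot_point(n,cam)[:1]:
            p=ray(cam,d["uv"],z,C); print(cam,n,round(d["score"],2),np.round(d["uv"]),np.round(p,4),A(p))
E
python3 g.py
```

```text
wrist pointer_tip 0.89 [300. 148.] [0.6684 0.2112 0.054 ] 54.1
wrist round_stud 0.64 [294. 137.] [0.6758 0.2038 0.018 ] 50.2
top pointer_tip 0.96 [267. 203.] [0.6654 0.2035 0.054 ] 53.2
top spoke_grip 0.56 [367. 276.] [ 0.5034 -0.0039  0.054 ] -129.5
top round_stud 0.48 [268. 200.] [0.6802 0.2063 0.018 ] 49.5
side pointer_tip 0.72 [352. 187.] [0.6731 0.2005 0.054 ] 50.2
side spoke_grip 0.56 [319. 276.] [ 0.5051 -0.0008  0.054 ] -129.8
side round_stud 0.44 [349. 197.] [0.6715 0.2097 0.018 ] 52.8
```

View pics/wristg.png

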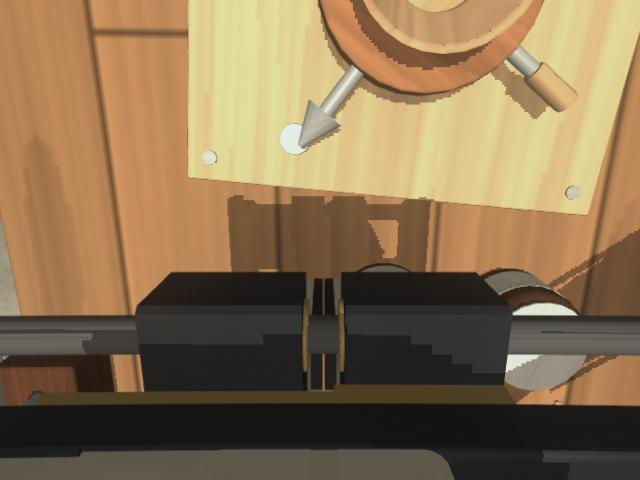

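The tip is at (299,149) and the stud's disc is centred at (294,139), nearly aligned. I'll work out the offset with parallax included.

```bash
python3 -c "
from g import A
from e import *
C=calibration('wrist')
s=ray('wrist',(294,139),.03,C);t=ray('wrist',(299,149.5),.054,C);print('wrist',s,A(s),t,A(t),np.hypot(*(s-t)[:2]))
# predicted px for tip exactly over stud, per camera
for cam,uv in(('wrist',(294,139)),('top',(268.5,201.3))):
    p=ray(cam,uv,.03,C if cam=='wrist' else None);q=p.copy();q[2]=.054;print(cam,'ideal tip',proj(cam,q,C if cam=='wrist' else None))
im=cv2.imread('pics/topg.png')[190:216,252:284]
np.set_printoptions(linewidth=250);print(cv2.cvtColor(im,cv2.COLOR_BGR2HSV)[:,:,1])
" | grep -v '^\(top\|side\|wrist\) [prs]'
```

```text
wrist [0.67565521 0.20507265 0.03      ] 50.5 [0.67022625 0.21217014 0.054     ] 53.7 0.008935769938091153
wrist ideal tip [291.89500434 140.16812405]
top ideal tip [267.2800431  198.99922202]
[[115 115 115 115 113 115 115 114 115 118 115 115 117 115 117 117 119 117 117 115 115 115 117 113 114 117 115 114 112 115 114 116]
 [109 108 108 109 108 108 112 111 109 111 112 110 110 113 110 113 113 112 113 111 114 115 113 112 115 117 114 113 114 117 114 115]
 [107 105 107 105 105 107 108 106 105 107 108 105 107 108 107 108 107 111 107 108 106 110 109 107 108 108 108 110 108 109 110 108]
 [107 102 105 106 107 107 106 107 104 105 107 103 105 108 105 105 106 104 102 105 104 106 106 107 107 104 106 103 106 105 104 107]
 [112 112 110 108 109 111 107 107 109 108 107 108 108 105 107 107 106 107 107 105 105 105 101 104 105 101 102 105 103 104 104 104]
 [110 112 112 111 113 112 109 110 111 111 111 109 110 110 109  94  82 101 113 110 112 110 106 108 107 108 108 110 105 107 107 106]
 [110 112 113 111 112 109 108 107 108 110 108 110 105  71  38  35  37  37  35  62 114 110 109 108 109 110 112 113 110 109
[... 1799 characters left out ...]
 38  40  43  42  33  32  39  43  65 109 122]
 [113 113 110 114 113 110 113 113 113 113 115 113 113 113 113 118 147 133  81  42  40  39  43  38  40  38  34  29  38  39  55  93]
 [115 118 115 115 117 115 114 113 115 117 112 115 114 115 117 112 122 145 122  44  39  43  40  44  42  39  41  35  30  31  42  45]
 [116 117 117 117 116 115 115 114 117 117 115 119 117 114 115 115 121 145 139  86  47  47  50  65  91  63  44  41  38  32  27  39]
 [119 115 117 118 118 117 121 119 115 117 117 118 121 116 117 118 120 121 141 127  53  43  73 121 144 133  75  44  39  37  34  29]
 [114 115 115 117 115 119 116 115 117 115 116 119 118 120 119 117 120 120 124 141  91  70 116 140 147 144 135  96  45  39  41  33]]
```

The tip is about 8 mm (3°) past the stud, which is inside tolerance but thin. I'll nudge it back clockwise with a light push from the other side of the same grip.

```bash
python3 -c "
from e import *
rows([P(166,.19),P(166,.02)])"
```

```text
t 16.63 [0.6514 0.263  0.192 ] yaw -89.9 F [-1.4  0.2 -0.3]
[0.586, 0.768, 0.008, -0.422]
[0.586, 0.768, 0.688, -0.422]
```

Emit:
arm_command(
  commands=[
    {"tx": 0.07,"ty": 0.1,"tz": 0,"twist": -0.038},
    {"tx": 0.14,"ty": 0.2,"tz": 0,"twist": -0.076},
    {"tx": 0.22,"ty": 0.3,"tz": 0,"twist": -0.114},
    {"tx": 0.3,"ty": 0.4,"tz": 0,"twist": -0.152},
    {"tx": 0.38,"ty": 0.5,"tz": 0,"twist": -0.19},
    {"tx": 0.46,"ty": 0.6,"tz": 0,"twist": -0.228},
    {"tx": 0.53,"ty": 0.7,"tz": 0,"twist": -0.266},
    {"tx": 0.586,"ty": 0.768,"tz": 0,"twist": -0.304},
  ],
)

```text
t: 17.3
eef_pos: [0.4576, 0.1146, 0.1921]
ee_rot: [-3.141, 0.0, -0.608]
force: [0.1, -0.5, -0.8]
width: 0.0003
gripper_force: 0.0
```

```bash
python3 -c "
from e import *
rows([P(166,.19),P(166,.02)])"
```

```text
t 17.3 [0.4576 0.1146 0.1921] yaw -34.9 F [ 0.1 -0.5 -0.8]
[0.003, -0.009, 0.009, -0.116]
[0.003, -0.009, 0.689, -0.116]
```

Emit:
arm_command(
  commands=[
    {"tx": 0,"ty": 0,"tz": 0,"twist": -0.038},
    {"tx": 0,"ty": 0,"tz": 0.1,"twist": -0.076},
    {"tx": 0,"ty": 0,"tz": 0.2,"twist": -0.114},
    {"tx": 0,"ty": 0,"tz": 0.32,"twist": -0.116},
    {"tx": 0,"ty": 0,"tz": 0.44,"twist": -0.116},
    {"tx": 0,"ty": 0,"tz": 0.56,"twist": -0.116},
    {"tx": 0,"ty": 0,"tz": 0.65,"twist": -0.116},
    {"tx": 0,"ty": 0,"tz": 0.688,"twist": -0.116},
  ],
)

```text
t: 17.97
eef_pos: [0.458, 0.115, 0.0173]
ee_rot: [3.139, 0.003, -0.25]
force: [-0.2, -0.6, 0.1]
width: 0.0008
gripper_force: 0.0
```

```bash
cat > k.py <<'E'
from e import *
import sys
# grey pixels (stud + cone) in the top picture; network angle from top and side
for cam in("top","side"):
    im=save(cam,"k"+cam)
    for n in("pointer_tip","spoke_grip"):
        for d in spot_point(n,cam)[:1]:
            p=ray(cam,d["uv"],.054); v=p[:2]-a; print(cam,n,round(d["score"],2),np.round(d["uv"],1),round(np.degrees(np.arctan2(v[1],v[0])),1))
    if cam=="top":
        S=cv2.cvtColor(im[190:216,252:284],cv2.COLOR_RGB2HSV)[:,:,1]
        for r in S[4:20]: print("".join("#" if x<36 else "+" if x<52 else "." for x in r))
s=get_state()["eef_pos"]; v=np.array(s[:2])-a; t=np.degrees(np.arctan2(v[1],v[0])); print("finger",t)
rows([P(x,.02) for x in map(float,sys.argv[1:])])
E
python3 k.py 158 156 154
```

```text
top pointer_tip 0.94 [267.6 201.5] 51.8
top spoke_grip 0.71 [366.1 275.8] -129.7
................................
................................
..............+#+++.............
.............++#####+...........
............+++######+..........
............+#########..........
...........###########..........
...........##++++#####..........
...........##+++++++##..........
............#++++++++++.........
............#++++++++++++++.....
.............#++++++++++++++....
.............+++++++++++++++....
................+++++++++++.....
.................++++++++++.....
..................+++++++#++....
side pointer_tip 0.67 [348.  186.5] 53.1
side spoke_grip 0.84 [317.8 277.7] -130.6
finger 165.49355681545416
t 18.27 [0.4608 0.1168 0.0215] yaw -14.3 F [ 0.7  0.4 -0.6]
[0.001, -0.064, 0.006, 0.043]
[0.003, -0.08, 0.006, 0.054]
[0.006, -0.097, 0.006, 0.065]
```

Emit:
arm_command(
  commands=[
    {"tx": 0,"ty": -0.02,"tz": 0,"twist": 0.015},
    {"tx": 0,"ty": -0.04,"tz": 0,"twist": 0.03},
    {"tx": 0.001,"ty": -0.06,"tz": 0,"twist": 0.043},
    {"tx": 0.003,"ty": -0.075,"tz": 0,"twist": 0.05},
    {"tx": 0.004,"ty": -0.085,"tz": 0,"twist": 0.06},
    {"tx": 0.006,"ty": -0.095,"tz": 0,"twist": 0.065},
    {"tx": 0.007,"ty": -0.1,"tz": 0,"twist": 0.065},
    {"tx": 0.007,"ty": -0.1,"tz": 0,"twist": 0.065},
  ],
)

```text
t: 18.93
eef_pos: [0.4681, 0.1404, 0.0207]
ee_rot: [-3.14, -0.001, -0.453]
force: [-0.8, 0.5, 0.1]
width: 0.0005
gripper_force: 0.0
```

```bash
python3 k.py 152 150 148
```

```text
top pointer_tip 0.66 [267.4 200. ] 50.9
top spoke_grip 0.96 [368.7 276. ] -128.2
................................
................................
..............+++++.............
.............+######+...........
............+++######+..........
............##########..........
...........###########..........
...........##++++#####..........
...........##+++++++##..........
............#++++++++++.........
............+++++++++++++++.....
.............#++++++++++++++....
..............++++++++++++++....
................++#++++++++.....
.................++++++++++.....
..................+++++++#++....
side pointer_tip 0.94 [349.9 186.2] 51.6
side spoke_grip 0.61 [319.7 278.8] -128.6
finger 154.27095798240248
t 19.23 [0.4675 0.1397 0.02  ] yaw -26.0 F [ 0.2 -1.5 -0.2]
[0.003, -0.019, -0.0, 0.011]
[0.004, -0.036, -0.0, 0.022]
[0.005, -0.053, -0.0, 0.033]
```

Not moved yet. On to 151° in fine steps.

Emit:
arm_command(
  commands=[
    {"tx": 0,"ty": -0.004,"tz": 0,"twist": 0.002},
    {"tx": 0,"ty": -0.008,"tz": 0,"twist": 0.004},
    {"tx": 0.001,"ty": -0.012,"tz": 0,"twist": 0.007},
    {"tx": 0.002,"ty": -0.016,"tz": 0,"twist": 0.01},
    {"tx": 0.002,"ty": -0.02,"tz": 0,"twist": 0.013},
    {"tx": 0.003,"ty": -0.024,"tz": 0,"twist": 0.016},
    {"tx": 0.003,"ty": -0.028,"tz": 0,"twist": 0.018},
    {"tx": 0.003,"ty": -0.028,"tz": 0,"twist": 0.018},
  ],
)

```text
t: 19.9
eef_pos: [0.471, 0.1457, 0.0198]
ee_rot: [3.141, 0.0, -0.511]
force: [-0.9, -1.2, 0.9]
width: 0.0006
gripper_force: 1.0
```

```bash
python3 k.py 150 148 146
```

```text
top pointer_tip 0.89 [271.2 200.5] 49.3
top spoke_grip 0.97 [366.7 275.5] -129.0
................................
................................
..............+++++.............
.............#######+...........
............+++######+..........
............+#########..........
...........###+++#####..........
...........###+++++++#..........
...........###+++++++++.........
...........+##+++++++++++++.....
............##+++++++++++++++...
.............##++++++++++++++...
.............++++++++++++++.....
.................+++++++++++....
..................+++++++++++...
...................+++++++#++...
side pointer_tip 0.84 [350.2 189.1] 50.5
side spoke_grip 0.7 [315.9 277.8] -132.2
finger 151.02855866011728
t 20.2 [0.4711 0.1457 0.0199] yaw -29.2 F [-2.6 -1.3 -0.4]
[0.001, -0.009, -0.0, 0.004]
[0.001, -0.026, -0.0, 0.015]
[0.003, -0.043, -0.0, 0.026]
```

Emit:
arm_command(
  commands=[
    {"tx": 0,"ty": -0.003,"tz": 0,"twist": 0.001},
    {"tx": 0,"ty": -0.006,"tz": 0,"twist": 0.002},
    {"tx": 0,"ty": -0.009,"tz": 0,"twist": 0.004},
    {"tx": 0.001,"ty": -0.012,"tz": 0,"twist": 0.006},
    {"tx": 0.001,"ty": -0.015,"tz": 0,"twist": 0.008},
    {"tx": 0.001,"ty": -0.016,"tz": 0,"twist": 0.009},
    {"tx": 0.001,"ty": -0.016,"tz": 0,"twist": 0.009},
    {"tx": 0.001,"ty": -0.016,"tz": 0,"twist": 0.009},
  ],
)

```text
t: 20.87
eef_pos: [0.4735, 0.1493, 0.02]
ee_rot: [-3.141, -0.0, -0.538]
force: [-2.6, 0.1, 0.5]
width: 0.0
gripper_force: 0.8
```

```bash
python3 k.py 150 160
```

```text
top pointer_tip 0.64 [267.8 197.4] 49.1
top spoke_grip 0.93 [365.  278.2] -132.3
................................
................................
..............+#+++.............
.............+######+...........
............+++######+..........
............#++++++##+..........
...........#####++++++++........
...........#####++++++++++#.....
...........#####++++++++++#+++..
...........+####++++++++++++++..
............#####+++++++++++++..
.............#####++++++++++....
.............+####+++++++++++...
.................#..+++++++#++..
....................++++++++#++.
.....................+++++++##++
side pointer_tip 0.89 [354.8 188.7] 46.8
side spoke_grip 0.89 [312.5 274.7] -136.3
finger 149.01242428683145
t 21.17 [0.4735 0.1492 0.02  ] yaw -30.8 F [-1.7 -0.8  0.7]
[-0.001, 0.008, 0.0, -0.005]
[0.008, 0.093, 0.0, -0.06]
```

The cone tip now sits over the stud's centre in the top view. The tip is at about column 15, row 5 of the crop, close to the ideal. I'll retreat and measure the brake.

Emit:
arm_command(
  commands=[
    {"tx": 0,"ty": 0.05,"tz": 0,"twist": 0},
    {"tx": 0,"ty": 0.1,"tz": 0,"twist": 0},
    {"tx": -0.02,"ty": 0.1,"tz": -0.1,"twist": 0},
    {"tx": -0.02,"ty": 0.1,"tz": -0.26,"twist": 0},
    {"tx": -0.02,"ty": 0.1,"tz": -0.42,"twist": 0.035},
    {"tx": -0.02,"ty": 0.1,"tz": -0.56,"twist": 0.07},
    {"tx": -0.02,"ty": 0.1,"tz": -0.66,"twist": 0.1},
    {"tx": -0.02,"ty": 0.1,"tz": -0.66,"twist": 0.13},
  ],
)

```text
t: 21.83
eef_pos: [0.459, 0.131, 0.1911]
ee_rot: [-3.131, -0.001, -0.951]
force: [0.4, 0.3, 0.7]
width: 0.0005
gripper_force: 0.0
```

```bash
cat > l.py <<'E'
from h import *
import sys
b=np.array([.5325,-.105])
def Q(th,z,r=.075):
    t=np.radians(th); return (*(b+r*np.array([np.cos(t),np.sin(t)])),z,t)
def look():
    for cam in("top","side"):
        grab_frame(cam)
        for n in("brake_pivot","brake_tip","pointer_tip"):
            for d in spot_point(n,cam)[:1]:
                p=ray(cam,d["uv"],.054); v=p[:2]-b; print(cam,n,round(d["score"],2),np.round(p,4),round(np.degrees(np.arctan2(v[1],v[0])),1))
if __name__=="__main__":
    look(); s=get_state(); v=np.array(s["eef_pos"][:2])-b; print("finger",np.degrees(np.arctan2(v[1],v[0])),np.hypot(*v))
    z=float(sys.argv[1]); rows([Q(float(x),z) for x in sys.argv[2:]])
E
python3 l.py .19 -88
```

```text
top brake_pivot 0.77 [ 0.5231 -0.1074  0.054 ] -166.0
top brake_tip 0.76 [ 0.4877 -0.1976  0.054 ] -115.8
top pointer_tip 0.87 [0.6752 0.1998 0.054 ] 64.9
side brake_pivot 0.81 [ 0.5326 -0.1075  0.054 ] -87.4
side brake_tip 0.9 [ 0.4872 -0.1887  0.054 ] -118.4
side pointer_tip 0.94 [0.6775 0.1977 0.054 ] 64.4
finger 108.06787676461505 0.24704443679640747
t 22.23 [0.4559 0.1299 0.184 ] yaw -54.2 F [0.2 0.5 0.7]
[1.19, 0.469, -0.024, 0.188]
```

The pointer tip is at (0.676, 0.199) against the stud at about (0.676, 0.205), so that part is good. Moving to the brake lever.

Emit:
arm_command(
  commands=[
    {"tx": 0.12,"ty": 0.05,"tz": 0,"twist": 0.03},
    {"tx": 0.25,"ty": 0.1,"tz": 0,"twist": 0.06},
    {"tx": 0.38,"ty": 0.15,"tz": 0,"twist": 0.09},
    {"tx": 0.52,"ty": 0.2,"tz": 0,"twist": 0.12},
    {"tx": 0.66,"ty": 0.26,"tz": 0,"twist": 0.15},
    {"tx": 0.8,"ty": 0.32,"tz": 0,"twist": 0.188},
    {"tx": 0.93,"ty": 0.38,"tz": 0,"twist": 0.188},
    {"tx": 1,"ty": 0.469,"tz": 0,"twist": 0.188},
  ],
)

```text
t: 22.9
eef_pos: [0.5084, -0.1437, 0.1838]
ee_rot: [3.14, -0.001, -1.538]
force: [0.4, 0.1, -0.8]
width: 0.0006
gripper_force: 0.0
```

```bash
python3 -c "
from l import *
rows([Q(-86,.19),Q(-86,.02)])"
```

```text
t 22.9 [ 0.5084 -0.1437  0.1838] yaw -88.1 F [ 0.4  0.1 -0.8]
[0.148, -0.112, -0.025, -0.012]
[0.148, -0.112, 0.655, -0.012]
```

Emit:
arm_command(
  commands=[
    {"tx": 0.08,"ty": -0.06,"tz": 0,"twist": -0.01},
    {"tx": 0.148,"ty": -0.112,"tz": 0,"twist": -0.012},
    {"tx": 0.148,"ty": -0.112,"tz": 0.1,"twist": -0.012},
    {"tx": 0.148,"ty": -0.112,"tz": 0.22,"twist": -0.012},
    {"tx": 0.148,"ty": -0.112,"tz": 0.35,"twist": -0.012},
    {"tx": 0.148,"ty": -0.112,"tz": 0.48,"twist": -0.012},
    {"tx": 0.148,"ty": -0.112,"tz": 0.6,"twist": -0.012},
    {"tx": 0.148,"ty": -0.112,"tz": 0.65,"twist": -0.012},
  ],
)

```text
t: 23.57
eef_pos: [0.5332, -0.177, 0.0176]
ee_rot: [3.135, 0.001, -1.5]
force: [-0.1, 0.6, -0.9]
width: 0.0004
gripper_force: 0.0
```

```bash
python3 l.py .02 -90 -94 -98 -102 -106 -111 -116 -121
```

```text
top brake_pivot 0.63 [ 0.5303 -0.114   0.054 ] -103.8
top brake_tip 0.58 [0.6686 0.1981 0.054 ] 65.8
top pointer_tip 0.71 [0.6821 0.2044 0.054 ] 64.2
side brake_pivot 0.74 [ 0.5272 -0.112   0.054 ] -126.9
side brake_tip 0.55 [ 0.4879 -0.1851  0.054 ] -119.1
side pointer_tip 0.67 [0.6723 0.2013 0.054 ] 65.5
finger -86.01926596045864 0.07230059729350585
t 23.97 [ 0.5375 -0.1771  0.0239] yaw -85.9 F [-1.1  0.7  0.5]
[0.01, 0.021, 0.015, 0.023]
[0.008, 0.042, 0.015, 0.045]
[0.004, 0.062, 0.015, 0.067]
[-0.001, 0.083, 0.015, 0.089]
[-0.007, 0.102, 0.015, 0.112]
[-0.018, 0.127, 0.015, 0.139]
[-0.03, 0.15, 0.015, 0.167]
[-0.044, 0.172, 0.015, 0.195]
```

Emit:
arm_command(
  commands=[
    {"tx": 0.01,"ty": 0.021,"tz": 0.012,"twist": 0.023},
    {"tx": 0.008,"ty": 0.042,"tz": 0.012,"twist": 0.045},
    {"tx": 0.004,"ty": 0.062,"tz": 0.012,"twist": 0.067},
    {"tx": 0,"ty": 0.083,"tz": 0.012,"twist": 0.09},
    {"tx": -0.007,"ty": 0.102,"tz": 0.012,"twist": 0.112},
    {"tx": -0.018,"ty": 0.127,"tz": 0.012,"twist": 0.139},
    {"tx": -0.03,"ty": 0.15,"tz": 0.012,"twist": 0.167},
    {"tx": -0.044,"ty": 0.172,"tz": 0.012,"twist": 0.195},
  ],
)

```text
t: 24.63
eef_pos: [0.4934, -0.1697, 0.0207]
ee_rot: [-3.139, 0.001, -2.116]
force: [1.0, -4.9, -1.5]
width: 0.0005
gripper_force: 1.6
```

```bash
python3 l.py .02 -125 -129 -133 -137 -141 -145 -149 -153
```

```text
top brake_tip 0.42 [ 0.4555 -0.1701  0.054 ] -139.8
top pointer_tip 0.85 [0.675 0.2   0.054] 65.0
side brake_pivot 0.21 [0.4563 0.3003 0.054 ] 100.6
side brake_tip 0.76 [ 0.4597 -0.1667  0.054 ] -139.7
finger -121.4204085681128 0.07523064143919116
t 25.03 [ 0.4933 -0.1692  0.0196] yaw -120.9 F [ 0.7  0.5 -1.1]
[-0.002, 0.019, -0.002, 0.023]
[-0.004, 0.04, -0.002, 0.045]
[-0.008, 0.06, -0.002, 0.067]
[-0.013, 0.08, -0.002, 0.089]
[-0.019, 0.1, -0.002, 0.111]
[-0.027, 0.12, -0.002, 0.134]
[-0.036, 0.139, -0.002, 0.156]
[-0.047, 0.157, -0.002, 0.178]
```

Emit:
arm_command(
  commands=[
    {"tx": -0.002,"ty": 0.02,"tz": 0,"twist": 0.023},
    {"tx": -0.004,"ty": 0.04,"tz": 0,"twist": 0.045},
    {"tx": -0.008,"ty": 0.06,"tz": 0,"twist": 0.067},
    {"tx": -0.013,"ty": 0.08,"tz": 0,"twist": 0.09},
    {"tx": -0.019,"ty": 0.1,"tz": 0,"twist": 0.111},
    {"tx": -0.027,"ty": 0.12,"tz": 0,"twist": 0.134},
    {"tx": -0.036,"ty": 0.139,"tz": 0,"twist": 0.156},
    {"tx": -0.047,"ty": 0.157,"tz": 0,"twist": 0.178},
  ],
)

```text
t: 25.7
eef_pos: [0.4646, -0.1393, 0.0194]
ee_rot: [3.142, -0.001, -2.674]
force: [-1.4, -2.9, 2.7]
width: 0.0004
gripper_force: 1.6
```

```bash
python3 l.py .02 -155 -157 -159 -161 -163 -165 -167 -168
```

```text
top pointer_tip 0.59 [0.6735 0.2017 0.054 ] 65.3
side brake_tip 0.68 [ 0.4377 -0.1138  0.054 ] -174.7
finger -153.08273229267735 0.07507320073886285
t 26.1 [ 0.4656 -0.139   0.0194] yaw -153.0 F [ 0.5 -0.1  0.4]
[-0.0, 0.01, -0.002, 0.011]
[-0.001, 0.02, -0.002, 0.022]
[-0.002, 0.031, -0.002, 0.033]
[-0.003, 0.041, -0.002, 0.044]
[-0.005, 0.052, -0.002, 0.056]
[-0.007, 0.062, -0.002, 0.067]
[-0.009, 0.072, -0.002, 0.078]
[-0.011, 0.077, -0.002, 0.083]
```

Continuing until the force shows the stop.

Emit:
arm_command(
  commands=[
    {"tx": 0,"ty": 0.01,"tz": 0,"twist": 0.011},
    {"tx": -0.001,"ty": 0.02,"tz": 0,"twist": 0.022},
    {"tx": -0.002,"ty": 0.028,"tz": 0,"twist": 0.03},
    {"tx": -0.003,"ty": 0.036,"tz": 0,"twist": 0.038},
    {"tx": -0.004,"ty": 0.042,"tz": 0,"twist": 0.044},
    {"tx": -0.005,"ty": 0.047,"tz": 0,"twist": 0.05},
    {"tx": -0.005,"ty": 0.052,"tz": 0,"twist": 0.055},
    {"tx": -0.005,"ty": 0.052,"tz": 0,"twist": 0.055},
  ],
)

```text
t: 26.77
eef_pos: [0.4605, -0.1267, 0.0195]
ee_rot: [-3.142, 0.0, -2.845]
force: [-0.1, -2.4, -0.6]
width: 0.0006
gripper_force: 1.0
```

```bash
python3 l.py .02 -165 -167 -169
```

```text
top brake_pivot 0.59 [ 0.5325 -0.1091  0.054 ] -89.3
top brake_tip 0.75 [ 0.6545 -0.0344  0.054 ] 30.1
top pointer_tip 0.83 [0.6735 0.2036 0.054 ] 65.4
side brake_pivot 0.77 [ 0.5326 -0.1064  0.054 ] -84.0
side brake_tip 0.77 [ 0.4353 -0.0992  0.054 ] 176.6
finger -163.17582343664006 0.07522890506112022
t 27.17 [ 0.4605 -0.1268  0.0195] yaw -163.0 F [ 0.2 -1.9 -0.1]
[-0.001, 0.01, -0.002, 0.011]
[-0.002, 0.02, -0.002, 0.022]
[-0.003, 0.03, -0.002, 0.034]
```

Emit:
arm_command(
  commands=[
    {"tx": 0,"ty": 0.003,"tz": 0,"twist": 0.003},
    {"tx": 0,"ty": 0.006,"tz": 0,"twist": 0.006},
    {"tx": -0.001,"ty": 0.009,"tz": 0,"twist": 0.01},
    {"tx": -0.001,"ty": 0.012,"tz": 0,"twist": 0.013},
    {"tx": -0.001,"ty": 0.015,"tz": 0,"twist": 0.016},
    {"tx": -0.002,"ty": 0.018,"tz": 0,"twist": 0.02},
    {"tx": -0.002,"ty": 0.018,"tz": 0,"twist": 0.02},
    {"tx": -0.002,"ty": 0.018,"tz": 0,"twist": 0.02},
  ],
)

```text
t: 27.83
eef_pos: [0.4593, -0.1229, 0.0195]
ee_rot: [-3.141, -0.001, -2.908]
force: [-0.4, -7.1, -0.1]
width: 0.0002
gripper_force: 3.7
```

```bash
python3 l.py .02 -167 -169 -171
```

```text
top brake_pivot 0.57 [ 0.5325 -0.1038  0.054 ] 90.8
top pointer_tip 0.9 [0.6795 0.2055 0.054 ] 64.7
side brake_pivot 0.54 [ 0.533  -0.1087  0.054 ] -82.3
side brake_tip 0.48 [ 0.4348 -0.0944  0.054 ] 173.8
finger -166.25625518822105 0.07541315505063508
t 28.23 [ 0.4592 -0.1229  0.0195] yaw -166.6 F [ 0.5 -7.3  0.2]
[-0.002, 0.004, -0.002, 0.002]
[-0.002, 0.014, -0.002, 0.013]
[-0.003, 0.025, -0.002, 0.024]
```

A sustained 7 N says it's at the stop. I'll confirm with 2 mm more.

Emit:
arm_command(
  commands=[
    {"tx": 0,"ty": 0.003,"tz": 0,"twist": 0},
    {"tx": 0,"ty": 0.005,"tz": 0,"twist": 0},
    {"tx": 0,"ty": 0.008,"tz": 0,"twist": 0},
    {"tx": 0,"ty": 0.008,"tz": 0,"twist": 0},
    {"tx": 0,"ty": 0.008,"tz": 0,"twist": 0},
    {"tx": 0,"ty": 0.008,"tz": 0,"twist": 0},
    {"tx": 0,"ty": 0.008,"tz": 0,"twist": 0},
    {"tx": 0,"ty": 0.008,"tz": 0,"twist": 0},
  ],
)

```text
t: 28.9
eef_pos: [0.4591, -0.1222, 0.0196]
ee_rot: [-3.139, -0.001, -2.907]
force: [3.2, -18.6, -2.8]
width: 0.0004
gripper_force: 8.7
```

The force rose to 19 N without moving, so the lever is home. Now I'll retreat: away from the lever, then up.

Emit:
arm_command(
  commands=[
    {"tx": 0,"ty": -0.03,"tz": 0,"twist": 0},
    {"tx": 0,"ty": -0.08,"tz": 0,"twist": 0},
    {"tx": 0,"ty": -0.14,"tz": 0,"twist": 0},
    {"tx": 0,"ty": -0.14,"tz": -0.12,"twist": 0},
    {"tx": 0,"ty": -0.14,"tz": -0.26,"twist": 0},
    {"tx": 0,"ty": -0.14,"tz": -0.4,"twist": 0},
    {"tx": 0,"ty": -0.14,"tz": -0.55,"twist": 0},
    {"tx": 0,"ty": -0.14,"tz": -0.65,"twist": 0},
  ],
)

```text
t: 29.57
eef_pos: [0.4684, -0.1543, 0.1857]
ee_rot: [-3.141, 0.004, -2.907]
force: [0.9, -0.1, -0.1]
width: 0.0005
gripper_force: 0.0
```

```bash
python3 l.py .19 -150; python3 k.py 150; python3 -c "
from h import *
for n,z in(('bowl',.066),('chisel',.025),('wedge',.018)):
  for c in('top','side'): 
    for d in spot_point(n,c)[:1]: print(n,c,np.round(ray(c,d['uv'],z),3))"
```

```text
top brake_pivot 0.3 [0.6791 0.1991 0.054 ] 64.3
top brake_tip 0.3 [0.4651 0.3563 0.054 ] 98.3
top pointer_tip 0.56 [0.6723 0.2052 0.054 ] 65.7
side brake_pivot 0.59 [ 0.5329 -0.107   0.054 ] -78.3
side brake_tip 0.57 [ 0.4409 -0.0912  0.054 ] 171.5
side pointer_tip 0.52 [ 0.6363 -0.0637  0.054 ] 21.7
finger -143.24015848847682 0.08231285446993854
t 29.97 [ 0.4666 -0.1543  0.1808] yaw -166.6 F [-0.7 -0.3 -0.4]
[-0.015, 0.045, -0.037, -0.092]
top pointer_tip 0.7 [269.1 199.7] 49.9
................................
................................
..............+#+++.............
.............#######+...........
............##+######+..........
............####+++##+..........
...........#####++++#++#........
...........#####++++++++++#.....
...........#####++++++++++++++..
...........+####++++++++++++++..
............#####+++++++++++++..
.............#####+++++++++++...
.............+####+++++++++++...
.................#+.+++++++#++..
....................+++++++##++.
.....................+++++++##++
side spoke_grip 0.85 [313.7 275.2] -135.1
finger -114.70812275403419
t 30.27 [ 0.4672 -0.1544  0.1816] yaw -166.6 F [-0.4  0.1  0.6]
[-0.301, 1.17, 0.646, -0.759]
bowl top [0.578 0.096 0.066]
chisel side [ 0.632 -0.151  0.025]
wedge side [ 0.43  -0.013  0.018]
```

```bash
python3 -c "
from station import *
print(job_done())"
```

```text
the job is handed in; nothing more can be done
None
```

I handed the job in, with no verdict returned: by the last camera measurements the pointer tip is about 3 mm from the round stud's centre, the brake lever is against its stop pin (the force rose to 19 N without movement), and the bowl, chisel and wedge are where they started.

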